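# Put the scale's check weights back in their case by size

## Robot

A 6-joint arm with a two-finger parallel gripper is mounted at the origin on a cart in front of the work surface, level with it; the furniture and walls round the work are solid. World frame = base frame: x ahead of the robot, y to its left, z up, the work surface at z = 0. Lengths are in m, angles in rad, forces in N, time in s.
With the tool pointing down it reaches from about 0.3 to 0.775 m from the base axis. Payload 14.6 kg.
Tool frame: the origin (TCP) lies at the very end of the fingers, on their centre line; the grasp point (between the pads) lies 19 mm behind it; z points along the fingers, y is the line along which they close (so a half turn about z gives the same grasp; the last joint's range is limited). The gripper opens to 85 mm and grips with 20 to 120 N. Pads are 22 mm wide; open, the fingers measure 114 mm over their backs; the gripper's body (76 mm by 85 mm) begins 54 mm behind the grasp point. The pads swing forward as they close: fully open they stand 13 mm farther back than shut.
Start: joints at [-0.067, 0.3, 1.521, -0, 1.321, -0.067], TCP at [0.55, -0, 0.231] pointing down, gripper open.
Joint ranges: [-3.03, 3.03], [-0.79, 2.21], [0.23, 2.52], [-1.04, 4.18], [0, 3.07], [-2.55, 2.55]. Speed limits (rad/s): [2.22, 2.22, 2.57, 3.14, 3.14, 3.14].

## Interface

Orientations are given as [roll, pitch, yaw] about the fixed x, y, z axes, in that order (R = Rz(yaw) Ry(pitch) Rx(roll)).
In Python, from plant import status, get_image, calibration, workorder, boxes_of, cut_out gives the robot as it stands.
- The arm moves only by the tool play_rows, never from a script. Its argument "motion" is a list of rows, each a list of 6 numbers: the shift along the tool's x, y, z in cm, then the turn, a rotation vector about the tool's x, y, z in degrees. In form: [[tx, ty, tz, rx, ry, rz], ...]. A call has 1 to 8 rows; each row is the pose to reach, as a shift and turn from the pose commanded when the call began, along the tool's axes at that moment; what a row does not reach only later rows make up. A row lasts 1/8 s, in which the tool goes at most 62.5 mm and 10.7 degrees, less where a joint would pass 70% of its speed; a pose out of reach is approached as far as the arm can. A call with a gripper value outside its range is refused whole. "hand" is the finger opening in cm, from 0 to 8.54, set as the call begins (left out, the last holds). The fingers move at their own pace and stop on an object; "force" is the grip in N (left out, the last holds). Time passes only in rows, so rows that repeat a pose let the fingers close. It gives the time, the measured TCP pose, the force, the opening and the grip force at its end, in the units of the state.
- status.get_state(): the state, without advancing time (a new reading comes with each control period).
- get_image(name): name is "scene" or "side" or "wrist"; returns the picture (480x640x3 uint8, red, green, blue); there is no depth.
- calibration(name): a dict with "vfov" (degrees; the focal length in pixels is half the picture's height over the tangent of half this angle, whatever the lens; pixels are square), "cx", "cy" (the principal point, pixels), "pose" (4x4, takes a point from camera to world coordinates); the wrist camera has in their place "T_tool_cam" (4x4, takes a point from camera to tool coordinates, whose origin is the TCP and whose axes are the flange's). Camera axes: x right, y up, looking along -z (the intrinsics and any distortion apply to the point x, -y, -z); pixel columns grow to the right and rows downward; lengths in m; the calibration is good to about 2 mm. A picture is of the moment at which its call begins: read the wrist's pose just before it. calibration takes no time and is no camera call.
- workorder.job_done(): hands the job in; it is judged then, once.
Trained networks look in the newest picture that a camera, given by its name, has taken for a name from the list of things; names that differ only in an ending like _2 or _b are one class to them, and where a whole thing is asked for, a point or a joint stands for the part that bears it (a point fixed in the world has none). Each returns a list of dicts, best first, with "confidence" (0 to 1); they miss things now and then, are a little off and sometimes report something else, mostly with a low value. They report only what shows in the picture. A call takes as long as a camera call. They do not tell look-alikes from the thing itself.
- boxes_of(camera, label): "xy" ([column, row] in pixels, amid what is visible of it).
- cut_out(camera, label): "pixels" (480x640 bool, what is visible of it) and "xy" ([column, row] in pixels, amid what is visible of it).
The state is a dict: "clock": time; "joint_positions": joint angles; "joint_vel": joint speeds; "tau": joint torques, N m; "position": TCP position; "tcp_rot": TCP orientation; "force": force on the tool from outside, world axes, zero at the start; "ft_torque": the same for the moment, N m; "grip_width": opening from 0.0 (shut) to 1.0 (fully open); "finger_force": force on a finger pad.
Only numpy, scipy, OpenCV 4.12 (cv2) and the standard library are available. Lean on these libraries where they do the work, as an engineer would, in place of code of your own. Each camera call takes 0.05 s, during which the arm holds its last target. There are 200 camera calls.

## Task

The scale has been checked: put the four brass check weights back into the wooden case, lined up in order of size, each upright and fully down in the socket cut for it. Set them down gently, without dropping any, and leave the kitchen timer and the probe thermometer where they lie.

Things in the scene. Friction and masses are not known exactly. Their poses are not given: they have to be found in the camera images.
- weight_50: The smallest of four round brass check weights (about 50 g), loose on the table. Body 22 mm wide, 13 mm high; on it a neck 9 mm wide, 5 mm high, then a round knob 14 mm wide, 15 mm high; 33 mm high in all. Grip the knob from above, fingertips about 3 mm over the body's top. Origin: centre of the underside; z up its axis; yaw means nothing.
- weight_100: The second smallest of four round brass check weights (about 100 g), loose on the table. Body 36 mm wide, 10 mm high; on it a neck 11 mm wide, 5 mm high, then a round knob 16 mm wide, 15 mm high; 30 mm high in all. Grip the knob from above, fingertips about 3 mm over the body's top. Origin: centre of the underside; z up its axis; yaw means nothing.
- weight_200: The second largest of four round brass check weights (about 200 g), loose on the table. Body 50 mm wide, 10 mm high; on it a neck 13 mm wide, 5 mm high, then a round knob 18 mm wide, 15 mm high; 30 mm high in all. Grip the knob from above, fingertips about 3 mm over the body's top. Origin: centre of the underside; z up its axis; yaw means nothing.
- weight_500: The largest of four round brass check weights (about 500 g), loose on the table. Body 64 mm wide, 18 mm high; on it a neck 17 mm wide, 5 mm high, then a round knob 22 mm wide, 15 mm high; 38 mm high in all. Grip the knob from above, fingertips about 3 mm over the body's top. Origin: centre of the underside; z up its axis; yaw means nothing.
- seat_50: Blue felt floor of the socket for weight_50, narrowest, at one end of the row, in a wooden case base (276 x 102 x 22 mm, fixed, any yaw; four sockets graded along its length). Socket 34 mm wide, 8 mm deep, 6 mm of room round the weight. Origin: centre of the felt's top, 14 mm above the table; z up; y along the row to the wide end; -108 mm along y from the case centre.
- seat_100: Blue felt floor of the socket for weight_100, next to the narrowest, in a wooden case base (276 x 102 x 22 mm, fixed, any yaw; four sockets graded along its length). Socket 48 mm wide, 8 mm deep, 6 mm of room round the weight. Origin: centre of the felt's top, 14 mm above the table; z up; y along the row to the wide end; -57 mm along y from the case centre.
- seat_200: Blue felt floor of the socket for weight_200, next to the widest, in a wooden case base (276 x 102 x 22 mm, fixed, any yaw; four sockets graded along its length). Socket 62 mm wide, 8 mm deep, 6 mm of room round the weight. Origin: centre of the felt's top, 14 mm above the table; z up; y along the row to the wide end; 8 mm along y from the case centre.
- seat_500: Blue felt floor of the socket for weight_500, widest, at the other end of the row, in a wooden case base (276 x 102 x 22 mm, fixed, any yaw; four sockets graded along its length). Socket 76 mm wide, 8 mm deep, 6 mm of room round the weight. Origin: centre of the felt's top, 14 mm above the table; z up; y along the row to the wide end; 87 mm along y from the case centre.
- kitchen_timer: White kitchen timer with coloured buttons, 66 x 66 x 23 mm, loose, lying flat among the weights on one side. A bystander. Origin: centre of its underside.
- probe_meter: White probe thermometer with a thin steel probe, 178 x 34 x 17 mm (long along its x), loose, lying flat among the weights on the other side. A bystander. Origin: centre of its underside.
Things that resemble listed ones, but are neither listed nor needed, are in the scene too. Leave any purple look-alike of the weight_200 alone.

How it is judged:
By the outcome, as a careful person would: the job done as asked, in the order asked, and still so for the second after the job is handed in, with the robot touching nothing.
It also fails if it takes over 96 s, if anything falls off the work surface, if the arm or the gripper's body presses on something with over 40 N, if the wrist force passes 120 N, or if a joint passes its speed limit or range.

## Working session

There is one attempt and no reset: what is moved stays moved. The work goes in short steps, Python scripts to look and compute and a tool call to move; the robot and the scene stay as the last step left them, time stands still between calls to the robot, and variables do not carry over. Pictures are saved under pics/ and viewed, at most 14 in all, crops included, and the job is handed in when it is done.

Besides the shell and the picture viewer there is one more tool, called after "Call:" as name([rows], argument=value, ...), one row to a line, values as JSON. play_rows: Moves the arm, as the interface text tells. Its arguments: {"type":"object","properties":{"motion":{"type":"array","items":{"type":"array","items":{"type":"number"}}},"hand":{"type":"number"},"force":{"type":"number"}},"required":["motion"]}

```bash
mkdir -p pics; ls; python3 - <<'E'
from plant import *
import cv2,numpy as np
print(status.get_state())
ims=[]
for c in ("scene","side","wrist"):
    k=calibration(c);print(c,{a:(np.round(b,4).tolist() if not isinstance(b,str) else b) for a,b in k.items()})
    cv2.imwrite(f"pics/{c}0.png",get_image(c)[:,:,::-1])
    for l in "weight_50 weight_100 weight_200 weight_500 seat_50 seat_100 seat_200 seat_500 kitchen_timer probe_meter".split():
        print(l,[(np.round(d["xy"]).tolist(),round(d["confidence"],2)) for d in boxes_of(c,l)])
E
```

```text
pics
{'clock': 0.0, 'joint_positions': array([-6.66094663e-02,  3.00457639e-01,  1.52161935e+00, -1.69804337e-05,
        1.32070367e+00, -6.66221262e-02]), 'joint_vel': array([-2.04485420e-04,  5.09375893e-05, -5.57822227e-04,  6.75619636e-04,
       -1.31590442e-04,  5.17802582e-04]), 'tau': array([ 2.33377898e-03, -5.43485534e+01, -3.61782753e+01,  2.82532977e-05,
        4.14875918e-03, -3.55991256e-05]), 'position': array([5.49750318e-01, 4.47945698e-06, 2.30712512e-01]), 'tcp_rot': array([-3.14040619e+00, -6.26778083e-05,  1.57081316e+00]), 'force': array([ 0.0298517 ,  0.13203683, -0.15218517]), 'ft_torque': array([ 0.01760315, -0.0058706 , -0.05730191]), 'finger_force': 0.0, 'grip_width': 0.998339370595695}
scene {'vfov': 55.3597, 'cx': 311.0295, 'cy': 238.2713, 'pose': [[0.6674, 0.5067, -0.5458, -0.0607], [-0.7447, 0.4458, -0.4967, -0.4878], [-0.0083, 0.7379, 0.6748, 0.683], [0.0, 0.0, 0.0, 1.0]]}
weight_50 [([271.0, 173.0], 0.69), ([343.0, 361.0], 0.65), ([405.0, 360.0], 0.55)]
weight_100 [([271.0, 173.0], 0.69), ([343.0, 361.0], 0.65), ([405.0, 360.0], 0.55)]
weight_200 [(
[... 1906 characters left out ...]
.0, -0.0008, -0.0001, 0.0001], [0.0002, 0.2898, -0.9571, -0.1421], [0.0, 0.0, 0.0, 1.0]]}
weight_50 [([77.0, 388.0], 0.55)]
weight_100 [([77.0, 388.0], 0.55)]
weight_200 [([77.0, 388.0], 0.55)]
weight_500 [([77.0, 388.0], 0.55)]
seat_50 [([314.0, 158.0], 0.87), ([394.0, 288.0], 0.8), ([348.0, 217.0], 0.78), ([278.0, 101.0], 0.75)]
seat_100 [([314.0, 158.0], 0.87), ([394.0, 288.0], 0.8), ([348.0, 217.0], 0.78), ([278.0, 101.0], 0.75)]
seat_200 [([314.0, 158.0], 0.87), ([394.0, 288.0], 0.8), ([348.0, 217.0], 0.78), ([278.0, 101.0], 0.75)]
seat_500 [([314.0, 158.0], 0.87), ([394.0, 288.0], 0.8), ([348.0, 217.0], 0.78), ([278.0, 101.0], 0.75)]
kitchen_timer []
probe_meter [([273.0, 414.0], 0.6)]
```

View pics/scene0.png

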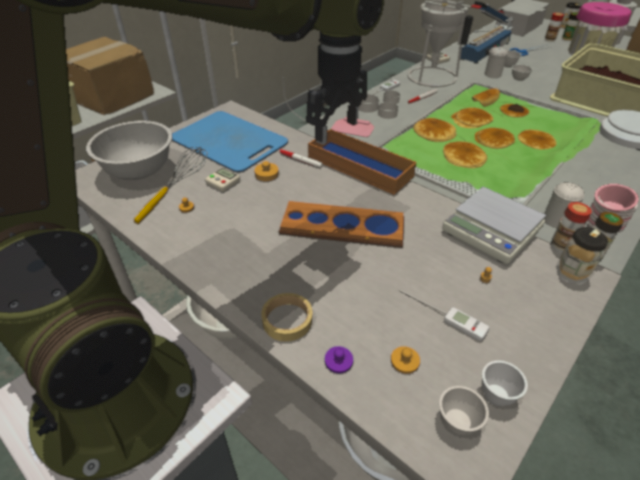

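View pics/side0.png

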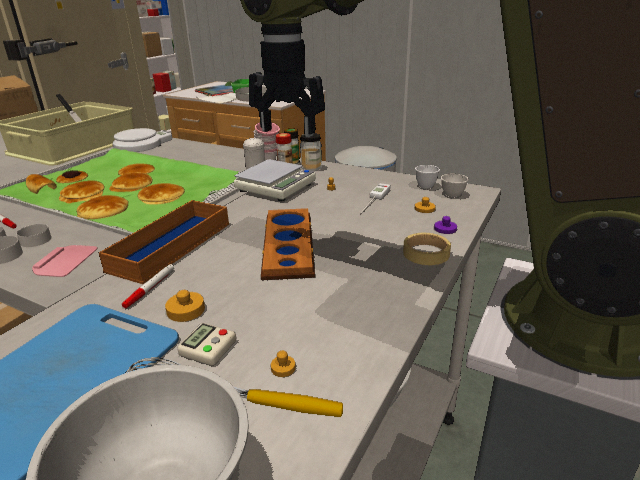

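View pics/wrist0.png

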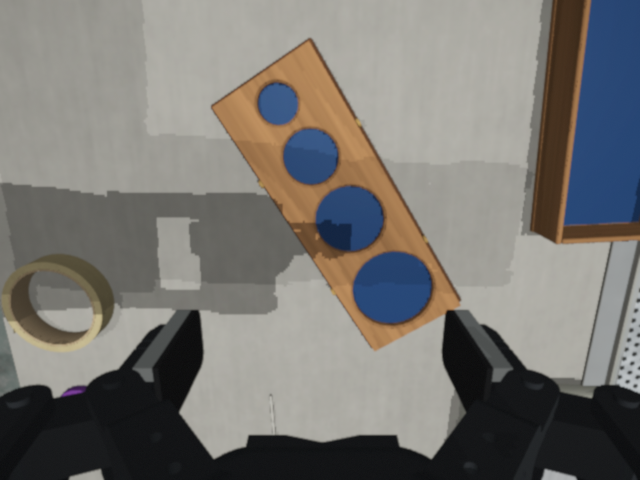

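Scene picture: brass weights are at (266,170) large, (186,205), (405,360) and (487,274) small. The purple look-alike is at (340,360), the wooden ring at (287,317), the case at (342,222), the timer at (222,179) and the thermometer at (465,322). Side picture: the same weights are at (185,305), (283,364), (425,205) and (331,184), with purple at (445,225). Wrist picture: felts run from (278,103) narrow to (393,288) wide.
By diameter: 500 = (266,170), 100 = (186,205), 200 = (405,360), 50 = (487,274).

```bash
cat > h.py <<'E'
from plant import *
import cv2,numpy as np
from scipy.spatial.transform import Rotation as R
def tool():
    s=status.get_state();T=np.eye(4);T[:3,:3]=R.from_euler('xyz',s["tcp_rot"]).as_matrix();T[:3,3]=s["position"];return T
def cam(c,T=None):
    k=calibration(c);f=240/np.tan(np.radians(k["vfov"]/2))
    P=np.array(k["pose"]) if "pose" in k else (tool() if T is None else T)@np.array(k["T_tool_cam"])
    return f,k["cx"],k["cy"],P
def ray(C,uv):
    f,cx,cy,P=C;d=P[:3,:3]@np.array([(uv[0]-cx)/f,-(uv[1]-cy)/f,-1]);return P[:3,3],d/np.linalg.norm(d)
def onz(C,uv,z):
    o,d=ray(C,uv);return o+d*(z-o[2])/d[2]
def proj(C,p):
    f,cx,cy,P=C;q=P[:3,:3].T@(np.asarray(p)-P[:3,3]);return np.array([cx-f*q[0]/q[2],cy+f*q[1]/q[2]])
def tri(rays):
    A=0;b=0
    for o,d in rays:
        M=np.eye(3)-np.outer(d,d);A=A+M;b=b+M@o
    p=np.linalg.solve(A,b);return p,max(np.linalg.norm((np.eye(3)-np.outer(d,d))@(p-o)) for o,d in rays)
def gold(im):
    h=cv2.cvtColor(im,cv2.COLOR_RGB2HSV);return cv2.inRange(h,(8,150,60),(25,255,255))
def move(p,yaw=None):
    "tool-frame cm shift to world point p (tool down)"
    T=tool();return np.round(T[:3,:3].T@(np.array(p)-T[:3,3])*100,2)
E
python3 - <<'E'
from h import *
S,D=cam("scene"),cam("side");W=cam("wrist")
a={"500":((266,170),(185,305)),"100":((186,205),(283,364)),"200":((405,360),(425,205)),"50":((487,274),(331,184)),"purple":((340,360),(445,225)),"timer":((222,179),(206,344))}
G={c:gold(get_image(c)) for c in("scene","side")}
for n,(u,v) in a.items():
    o=[]
    for c,q in(("scene",u),("side",v)):
        N,L,st,ce=cv2.connectedComponentsWithStats(G[c])
        ok=[i for i in range(1,N) if st[i,4]>25 and np.hypot(*(ce[i]-q))<14]
        if ok:
            i=max(ok,key=lambda i:st[i,4]);o.append((ce[i].round(1),st[i].tolist()))
            q=ce[i]
        o.append(q)
    qs=[o[1] if len(o)>2 else o[0],o[-1]]
    p,e=tri([ray(S,qs[0]),ray(D,qs[1])])
    f=S[0];r=np.linalg.norm(p-S[3][:3,3])
    print(n,p.round(4),"err",round(e,4),"width mm",[round(1000*x[1][2]*r/f) for x in o[:1] if isinstance(x,tuple)],"rad",np.hypot(p[0],p[1]).round(3))
ww=[(278,103),(311,156),(350,218),(393,288)]
im=get_image("wrist");h=cv2.cvtColor(im,cv2.COLOR_RGB2HSV);m=cv2.inRange(h,(100,120,30),(125,255,255));m[:,520:]=0
N,L,st,ce=cv2.connectedComponentsWithStats(m)
P=[]
for i in range(1,N):
    if st[i,4]>300:
        p=onz(W,ce[i],.014);P.append(p);print("seat",ce[i].round(1),p.round(4))
print(np.diff(P,axis=0), [np.linalg.norm(x) for x in np.diff(P,axis=0)])
d=sorted([x["xy"] for x in boxes_of("side","seat_50")],key=lambda x:-x[1]);s=sorted([x["xy"] for x in boxes_of("scene","seat_50")],key=lambda x:x[0])
for x,y in zip(s,d):print(x,y,tri([ray(S,x),ray(D,y)]))
E
```

```text
500 [0.6007 0.2705 0.0098] err 0.0002 width mm [61] rad 0.659
100 [0.3761 0.3121 0.0068] err 0.0003 width mm [32] rad 0.489
200 [ 0.3654 -0.3127  0.0073] err 0.0008 width mm [48] rad 0.481
50 [ 0.6302 -0.3277  0.0117] err 0.0029 width mm [17] rad 0.71Traceback (most recent call last):
  File "<stdin>", line 17, in <module>
TypeError: 'int' object is not subscriptable
```

```bash
python3 - <<'E'
from h import *
S,D=cam("scene"),cam("side");W=cam("wrist")
for n,(u,v) in {"purple":((340,360),(445,225)),"timer":((222,179),(206,344)),"meter":((466,322),(380,191)),"probetip":((401,292),(362,213))}.items():print(n,tri([ray(S,u),ray(D,v)]))
im=get_image("wrist");h=cv2.cvtColor(im,cv2.COLOR_RGB2HSV);m=cv2.inRange(h,(100,120,20),(125,255,255));m[:,520:]=0
N,L,st,ce=cv2.connectedComponentsWithStats(m)
P=[]
for i in range(1,N):
    if st[i,4]>300:
        c=(st[i,:2]+st[i,2:4]/2);p=onz(W,c,.014);P.append(p);print("seat",ce[i].round(1),c,st[i,2:4],p.round(4))
P=np.array(P);print([np.linalg.norm(x) for x in np.diff(P,axis=0)])
d=sorted([x["xy"] for x in boxes_of("side","seat_50")],key=lambda x:-x[1]);s=sorted([x["xy"] for x in boxes_of("scene","seat_50")],key=lambda x:x[0])
for x,y in zip(s,d):print(x,y,tri([ray(S,x),ray(D,y)]))
big=cv2.resize(np.hstack([get_image("scene")[q-40:q+40,p-50:p+50] for p,q in((266,170),(186,205),(405,360),(475,285))]),None,fx=2,fy=2)
cv2.imwrite("pics/crop1.png",big[:,:,::-1])
E
```

```text
purple (array([ 0.2917823 , -0.23109098,  0.0071518 ]), np.float64(0.0009591842731231725))
timer (array([0.50261326, 0.32944653, 0.00849096]), np.float64(0.0007450977035563194))
meter (array([ 0.50060006, -0.35295216,  0.00901476]), np.float64(0.001442860750749177))
probetip (array([ 0.49155536, -0.22146835,  0.00084112]), np.float64(0.0002088382715766351))
seat [277.4 103.2] [278. 104.] [38 40] [0.5131 0.0825 0.014 ]
seat [310.4 156.1] [310.5 156.5] [53 53] [0.5399 0.0394 0.014 ]
seat [349.3 218.2] [350.  218.5] [66 63] [ 0.5752 -0.0157  0.014 ]
seat [392.  287.1] [392.5 288. ] [77 70] [ 0.617  -0.0838  0.014 ]
[np.float64(0.05074226269800401), np.float64(0.06546013799384959), np.float64(0.07988290039407982)]
[219.7, 179.7] [279.8, 366.5] (array([0.43031216, 0.29487059, 0.01304262]), np.float64(0.04781805993873855))
[296.2, 215.0] [288.6, 263.7] (array([0.51227537, 0.07978304, 0.01642606]), np.float64(0.0018542713532056479))
[317.1, 219.4] [288.4, 234.9] (array([0.53326069, 0.02613955, 0.03700351]), np.float64(0.012780954775541718))
[344.8, 223.5] [291.3, 220.2] (array([ 0.56104799, -0.03005516,  0.03927286]), np.float64(0.012984927273537684))
```

View pics/crop1.png

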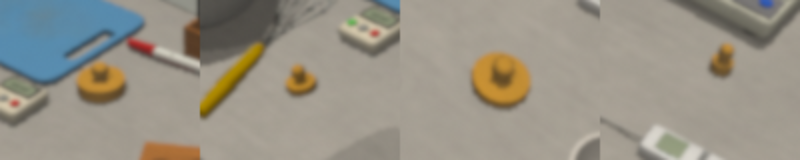

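Crop: the 500, 100, 200 and 50 weights, from left to right, are all brass, and their widths match the order. Seat spacings of 51, 65 and 80 mm match the text, and the row runs at -58°. I turn the tool to close across the row and move over the 500.

Call:
play_rows([
  [2,0.4,0,0,0,-3],
  [6,1.1,0,0,0,-8],
  [11,2,0,0,0,-13],
  [16,3,0,0,0,-19],
  [21,4,0,0,0,-25],
  [25.5,4.8,0,0,0,-30],
  [27,5.1,0.5,0,0,-32],
  [27,5.1,1,0,0,-32],
], hand=5)

```text
clock: 3.1
position: [0.6006, 0.2709, 0.2204]
tcp_rot: [-3.141, -0.0, 2.131]
force: [1.0, -0.2, -0.3]
grip_width: 0.586
finger_force: 0.0
```

Call:
play_rows([
  [0,0,0.5,0,0,0],
  [0,0,0.5,0,0,0],
])

```text
clock: 3.35
position: [0.601, 0.2689, 0.216]
tcp_rot: [-3.141, -0.0, 2.128]
force: [0.4, -0.6, 0.1]
grip_width: 0.587
finger_force: 0.0
```

```bash
cat >> h.py <<'E'
def ellipses(W,ztop,amin=150):
    m=gold(get_image("wrist"));m[:, :]=cv2.morphologyEx(m,cv2.MORPH_OPEN,np.ones((3,3)))
    out=[]
    for c in cv2.findContours(m,cv2.RETR_EXTERNAL,cv2.CHAIN_APPROX_NONE)[0]:
        if cv2.contourArea(c)>amin:
            e=cv2.fitEllipse(c);out.append((np.round(e[0],1),np.round(e[1],1),onz(W,e[0],ztop).round(4)))
    return out
E
python3 - <<'E'
from h import *
T=tool();W=cam("wrist",T);print(T[:3,3],status.get_state()["tcp_rot"],status.get_state()["grip_width"])
im=get_image("wrist");cv2.imwrite("pics/w500.png",im[:,:,::-1])
for e in ellipses(W,.018):print(e)
print(proj(W,[.6007,.2705,.018]),proj(W,[.6007,.2705,.038]))
E
```

```text
[0.6009823  0.26886489 0.21599542] [-3.14093025e+00 -7.76507445e-05  2.12758372e+00] 0.586918981011622
[323.23071877 204.21776395] [323.25484143 209.4190767 ]
```

View pics/w500.png

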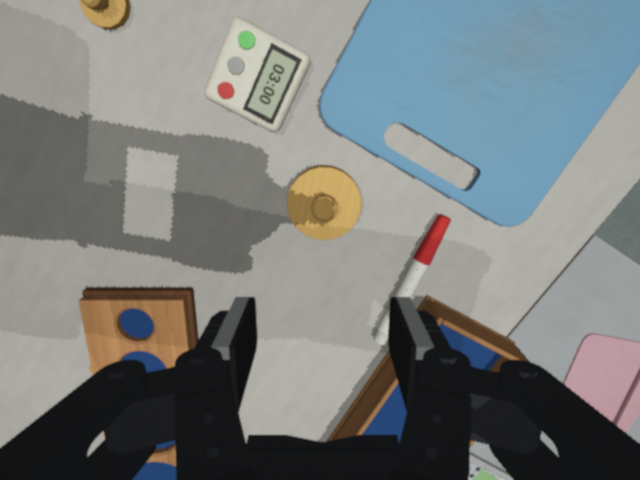

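Wrist picture: weight_500 at (324,202) with its knob at (323,208), the timer at (258,75), the pen at (415,280) clear of the fingers, and the 100 at the top left. It matches the projection.

```bash
cat >> h.py <<'E'
def find(guess,zb,rad,T=None):
    "body-top circle near guess (world), brass"
    T=tool();W=cam("wrist",T);im=get_image("wrist")
    h=cv2.cvtColor(im,cv2.COLOR_RGB2HSV);m=cv2.inRange(h,(10,105,50),(28,255,255))
    g=proj(W,[*guess[:2],zb]);ppm=W[0]/(W[3][2,3]-zb)
    k=np.zeros_like(m);cv2.circle(k,(int(g[0]),int(g[1])),int(ppm*(rad+.015)),255,-1);m&=k
    m=cv2.morphologyEx(m,cv2.MORPH_OPEN,np.ones((3,3)))
    c=max(cv2.findContours(m,cv2.RETR_EXTERNAL,cv2.CHAIN_APPROX_NONE)[0],key=cv2.contourArea)
    (u,r)=cv2.minEnclosingCircle(c);e=cv2.fitEllipse(c)
    print("pred px",g.round(1),"circle",np.round(u,1),"r mm",round(r/ppm*1000,1),"ell",np.round(e[0],1),np.round(np.array(e[1])/2/ppm*1000,1))
    return onz(W,e[0],zb)
E
python3 - <<'E'
from h import *
p=find([.6007,.2705],.018,.032);print(p,move([p[0],p[1],.021]),status.get_state()["tcp_rot"])
E
```

```text
pred px [322.6 204.2] circle [323.  202.2] r mm 30.8 ell [323.  202.3] [30.  30.2]
[0.60016662 0.27210161 0.018     ] [ 0.29  0.05 19.57] [3.14100689e+00 1.50755260e-04 2.12828959e+00]
```

Call:
play_rows([
  [0.1,0,3,0,0,0],
  [0.2,0,7.5,0,0,0],
  [0.25,0,12,0,0,0],
  [0.25,0,15.5,0,0,0],
  [0.25,0,17.5,0,0,0],
  [0.25,0,18.7,0,0,0],
  [0.25,0,19.4,0,0,0],
  [0.25,0,19.4,0,0,0],
])

```text
clock: 4.5
position: [0.5999, 0.2722, 0.0227]
tcp_rot: [3.141, 0.0, 2.129]
force: [0.4, 0.1, 0.9]
grip_width: 0.585
finger_force: 0.0
```

Call:
play_rows([
  [0,0,0,0,0,0],
  [0,0,0,0,0,0],
  [0,0,0,0,0,0],
  [0,0,0,0,0,0],
], hand=0.5, force=50)

```text
clock: 5.0
position: [0.6001, 0.2723, 0.0233]
tcp_rot: [3.14, 0.0, 2.129]
force: [-0.5, -1.1, 6.3]
grip_width: 0.224
finger_force: 48.8
```

Call:
play_rows([
  [0,0,-1,0,0,0],
  [0,0,-3,0,0,0],
  [0,0,-6,0,0,0],
  [0,0,-9,0,0,0],
  [0,0,-11.5,0,0,0],
  [0,0,-13,0,0,0],
  [0,0,-13,0,0,0],
])

```text
clock: 5.88
position: [0.5999, 0.2722, 0.1536]
tcp_rot: [3.14, 0.0, 2.129]
force: [-1.3, -0.2, -5.2]
grip_width: 0.225
finger_force: 49.4
```

```bash
python3 - <<'E'
from h import *
P=np.array([[.5131,.0825],[.5399,.0394],[.5752,-.0157],[.617,-.0838]]);s=np.array([-.108,-.057,.008,.087])
A=np.polyfit(s,P,1);d=A[0]/np.linalg.norm(A[0]);c=P.mean(0)-d*s.mean()
Q=c+np.outer(s,d);print(np.linalg.norm(A[0]),np.degrees(np.arctan2(d[1],d[0])),c,Q,(Q-P)*1000)
np.save("seats.npy",Q)
S=status.get_state();print(S["position"],S["tcp_rot"],S["force"],S["grip_width"],S["finger_force"])
print(move([*Q[3],.15]))
cv2.imwrite("pics/held.png",get_image("wrist")[:,:,::-1])
E
```

```text
1.00601889247761 -57.949313062970276 [ 0.57058671 -0.00923263] [[ 0.51327443  0.0823059 ]
 [ 0.54033856  0.03907937]
 [ 0.57483207 -0.01601326]
 [ 0.61675494 -0.082972  ]] [[ 0.17442963 -0.19410329]
 [ 0.43856321 -0.32063072]
 [-0.36793321 -0.31326371]
 [-0.24505963  0.82799772]]
[0.59993952 0.27223037 0.1535617 ] [3.13973835e+00 3.22937847e-04 2.12929829e+00] [-1.275212   -0.21337354 -5.1520707 ] 0.22540335151326327 49.42398997605778
[-31.01 -17.4    0.33]
```

View pics/held.png

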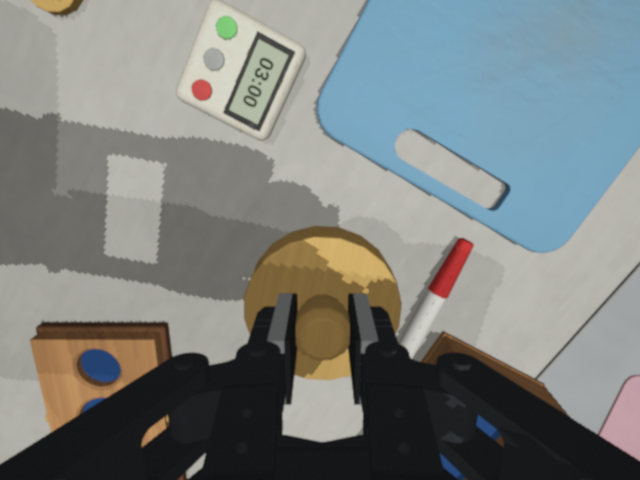

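Picture: the weight hangs upright between the pads, body centre (323,303).

Call:
play_rows([
  [-1.5,-0.8,0,0,0,0],
  [-5,-2.8,0,0,0,0],
  [-9.5,-5.3,0,0,0,0],
  [-14,-7.9,0,0,0,0],
  [-18.5,-10.4,0,0,0,0],
  [-23,-12.9,0,0,0,0],
  [-27,-15.1,0,0,0,0],
  [-29.5,-16.5,0,0,0,0],
])

```text
clock: 6.92
position: [0.6152, -0.0686, 0.1513]
tcp_rot: [-3.14, -0.001, 2.127]
force: [0.9, -0.3, -4.0]
grip_width: 0.226
finger_force: 49.5
```

Call:
play_rows([
  [-1.2,-0.7,0.5,0,0,0],
  [-1.5,-0.9,2,0,0,0],
  [-1.5,-0.9,4,0,0,0],
  [-1.5,-0.9,5.5,0,0,0],
  [-1.5,-0.9,6,0,0,0],
  [-1.5,-0.9,6,0,0,0],
])

```text
clock: 7.68
position: [0.6164, -0.0826, 0.0921]
tcp_rot: [-3.141, -0.0, 2.13]
force: [0.4, 0.2, -3.4]
grip_width: 0.228
finger_force: 49.4
```

```bash
python3 - <<'E'
from h import *
Q=np.load("seats.npy");print(move([*Q[3],.0375]),status.get_state()["position"],status.get_state()["tcp_rot"])
W=cam("wrist");cv2.imwrite("pics/pl500.png",get_image("wrist")[:,:,::-1])
for q in Q:print(proj(W,[*q,.014]).round(1))
p=find(Q[3],status.get_state()["position"][2]-.0053,.032);print(p)
E
```

```text
[-0.05  0.01  5.46] [ 0.61639234 -0.08263782  0.09210227] [-3.14139299e+00 -2.29979482e-04  2.12977059e+00]
[ 322.7 -178.9]
[322.7 -41.6]
[322.6 105.2]
[322.5 251.7]
pred px [322.1 309.6] circle [321.8 272.8] r mm 38.1 ell [321.5 265.4] [31.3 35.1]
[ 0.60664702 -0.06728379  0.08735064]
```

View pics/pl500.png

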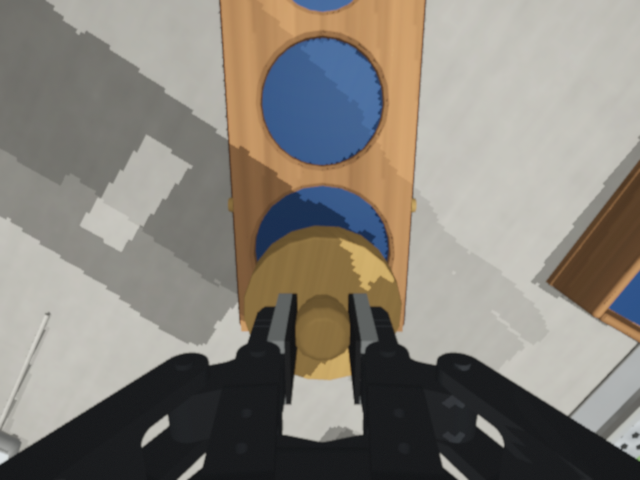

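Picture: the held weight is lined up with the wide socket (edge row 185), with seat_200 at (322,101) against a predicted (322.6,105), so within 2 mm. Lowering.

Call:
play_rows([
  [0,0,1,0,0,0],
  [0,0,2.5,0,0,0],
  [0,0,3.6,0,0,0],
  [0,0,4.2,0,0,0],
  [0,0,4.6,0,0,0],
  [0,0,4.9,0,0,0],
  [0,0,5.1,0,0,0],
  [0,0,5.2,0,0,0],
])

```text
clock: 8.78
position: [0.6164, -0.083, 0.0403]
tcp_rot: [3.141, 0.0, 2.129]
force: [0.7, 0.4, -4.0]
grip_width: 0.224
finger_force: 49.5
```

Call:
play_rows([
  [0,0,0.1,0,0,0],
  [0,0,0.2,0,0,0],
  [0,0,0.25,0,0,0],
  [0,0,0.25,0,0,0],
])

```text
clock: 9.28
position: [0.6164, -0.083, 0.0378]
tcp_rot: [-3.142, -0.0, 2.129]
force: [-0.2, 0.9, -3.4]
grip_width: 0.225
finger_force: 49.5
```

Call:
play_rows([
  [0,0,0.05,0,0,0],
  [0,0,0.1,0,0,0],
  [0,0,0.1,0,0,0],
])

```text
clock: 9.65
position: [0.6164, -0.083, 0.0373]
tcp_rot: [3.141, 0.0, 2.129]
force: [-4.9, 0.9, 5.7]
grip_width: 0.225
finger_force: 50.3
```

Contact at exactly the expected height. Opening and retreating.

Call:
play_rows([
  [0,0,0,0,0,0],
  [0,0,0,0,0,0],
  [0,0,0,0,0,0],
  [0,0,-0.5,0,0,0],
  [0,0,-3,0,0,0],
  [0,0,-8,0,0,0],
  [0,0,-12,0,0,0],
  [0,0,-14,0,0,0],
], hand=5)

```text
clock: 10.65
position: [0.617, -0.0831, 0.1799]
tcp_rot: [3.139, 0.002, 2.129]
force: [0.7, -1.1, -0.0]
grip_width: 0.587
finger_force: 0.0
```

```bash
python3 - <<'E'
from h import *
Q=np.load("seats.npy");W=cam("wrist");im=get_image("wrist");cv2.imwrite("pics/a500.png",im[:,:,::-1])
for q in Q:print(proj(W,[*q,.014]).round(1))
h=cv2.cvtColor(im,cv2.COLOR_RGB2HSV);m=cv2.inRange(h,(100,120,20),(125,255,255))
N,L,st,ce=cv2.connectedComponentsWithStats(m)
for i in range(1,N):
    if st[i,4]>300: print(ce[i],st[i],onz(W,st[i,:2]+st[i,2:4]/2,.014))
print(status.get_state()["position"],"to 100",move([.3761,.3121,.2]))
E
```

```text
[321.4 -86.2]
[321.5   4.4]
[321.5 106.5]
[321.6 214.1]
[321.01555352  16.44144556] [ 287    0   69   40 2186] [0.54532754 0.03113368 0.014     ]
[320.87190363 103.89090601] [ 279   60   85   89 5894] [ 0.57409717 -0.01487757  0.014     ]
[597.12481471 210.12649471] [  527   100   113   188 10119] [0.77757604 0.03609602 0.014     ]
[320.41587575 186.0742019 ] [ 273  166   96   65 1159] [ 0.60991162 -0.07287531  0.014     ]
[ 0.61751599 -0.08317421  0.18171925] to 100 [46.31  0.49 -2.01]
```

View pics/a500.png

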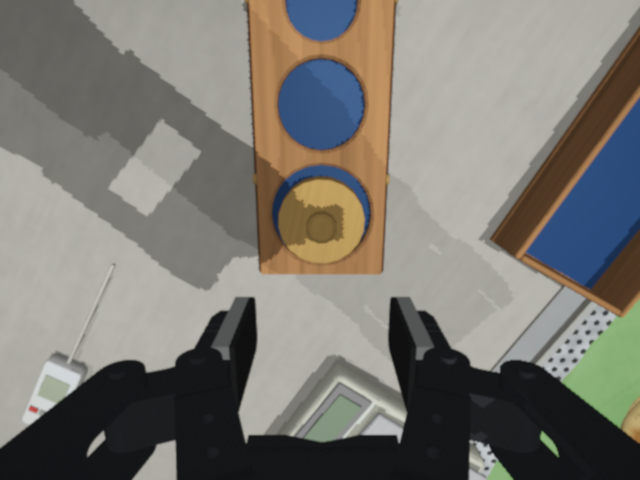

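Picture: the 500 sits in its socket (body (321,221), a felt crescent on the far side), about 2 mm towards the end of the row. It looks seated. I go to the 100.

Call:
play_rows([
  [2,0,-1,0,0,0],
  [6.5,0,-2,0,0,0],
  [12,0,-2,0,0,0],
  [17.5,0.1,-2,0,0,0],
  [23,0.2,-2,0,0,0],
  [28.5,0.3,-2,0,0,0],
  [34,0.4,-2,0,0,0],
  [39.5,0.5,-2,0,0,0],
])

```text
clock: 11.7
position: [0.409, 0.2562, 0.1963]
tcp_rot: [-3.141, -0.0, 2.13]
force: [0.6, 1.1, 0.5]
grip_width: 0.584
finger_force: 0.0
```

Call:
play_rows([
  [4.5,0,0,0,0,0],
  [6.5,0,0,0,0,0],
  [6.9,0,0,0,0,0],
  [6.9,0,0,0,0,0],
])

```text
clock: 12.2
position: [0.3745, 0.3128, 0.1965]
tcp_rot: [-3.141, 0.0, 2.13]
force: [-0.3, -0.6, -0.6]
grip_width: 0.586
finger_force: 0.0
```

```bash
python3 - <<'E'
from h import *
p=find([.3761,.3121],.010,.018);print(p,move([p[0],p[1],.0145]),status.get_state()["tcp_rot"])
cv2.imwrite("pics/w100.png",get_image("wrist")[:,:,::-1])
E
```

```text
pred px [323.6 210.7] circle [324.5 208.2] r mm 17.0 ell [324.4 208.3] [16.2 16.5]
[0.37556594 0.31410615 0.01      ] [ 0.09  0.15 18.21] [-3.14118239e+00  1.02708756e-04  2.12890218e+00]
```

View pics/w100.png

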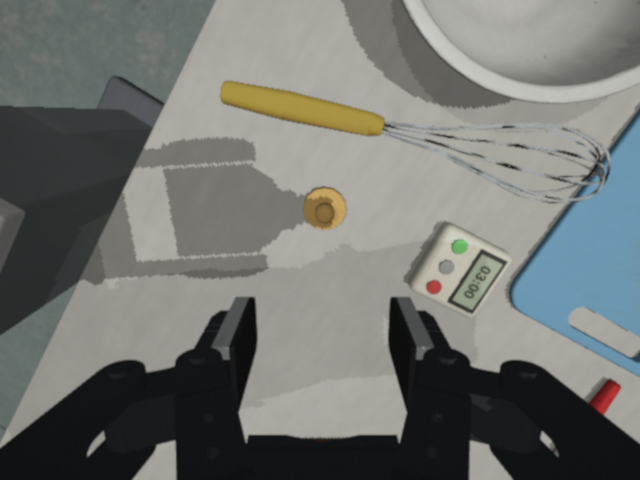

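Picture: the 100 at (324,208), whisk handle at (300,108), timer at (462,268), all clear of the fingers' left-right closing line.

Call:
play_rows([
  [0.1,0.1,3,0,0,0],
  [0.1,0.15,7.5,0,0,0],
  [0.1,0.15,12,0,0,0],
  [0.1,0.15,15,0,0,0],
  [0.1,0.15,16.8,0,0,0],
  [0.1,0.15,17.7,0,0,0],
  [0.1,0.15,18.1,0,0,0],
  [0.1,0.15,18.1,0,0,0],
], hand=4.5)

```text
clock: 13.3
position: [0.3758, 0.3148, 0.0162]
tcp_rot: [3.141, -0.0, 2.129]
force: [-0.8, -0.7, -0.1]
grip_width: 0.529
finger_force: 0.0
```

Call:
play_rows([
  [0,0,0,0,0,0],
  [0,0,0,0,0,0],
  [0,0,0,0,0,0],
  [0,0,0,0,0,0],
], hand=0.3, force=40)

```text
clock: 13.8
position: [0.3757, 0.315, 0.0163]
tcp_rot: [3.141, -0.0, 2.129]
force: [-2.1, -1.5, 6.0]
grip_width: 0.159
finger_force: 39.1
```

Call:
play_rows([
  [0,0,-1,0,0,0],
  [0,0,-3,0,0,0],
  [0,0,-6,0,0,0],
  [0,0,-9,0,0,0],
  [0,0,-10.5,0,0,0],
  [0,0,-10.5,0,0,0],
])

```text
clock: 14.55
position: [0.3757, 0.315, 0.1214]
tcp_rot: [3.14, -0.0, 2.129]
force: [-0.3, -0.3, -0.9]
grip_width: 0.156
finger_force: 39.3
```

```bash
python3 - <<'E'
from h import *
Q=np.load("seats.npy");d=(Q[3]-Q[0])/np.linalg.norm(Q[3]-Q[0]);Q-=d*.001;np.save("seats.npy",Q)
print(Q,move([*Q[1],.1]))
E
```

```text
[[ 0.51274376  0.08315348]
 [ 0.53980789  0.03992695]
 [ 0.5743014  -0.01516568]
 [ 0.61622427 -0.08212442]] [-32.02  -0.66   2.13]
```

Call:
play_rows([
  [-1.5,0,0,0,0,0],
  [-5,-0.1,0,0,0,0],
  [-9.5,-0.2,0,0,0,0],
  [-14.5,-0.3,0,0,0,0],
  [-19.5,-0.4,0,0,0,0],
  [-24.5,-0.5,0,0,0,0],
  [-28.5,-0.6,0,0,0,0],
  [-31,-0.65,0,0,0,0],
])

```text
clock: 15.55
position: [0.5344, 0.0458, 0.1194]
tcp_rot: [-3.14, -0.001, 2.128]
force: [-0.2, 0.9, -2.0]
grip_width: 0.161
finger_force: 39.3
```

Call:
play_rows([
  [-0.9,0,0.5,0,0,0],
  [-0.95,0,2.5,0,0,0],
  [-0.95,0,4.5,0,0,0],
  [-0.95,0,5.5,0,0,0],
  [-0.95,0,5.5,0,0,0],
])

```text
clock: 16.18
position: [0.5388, 0.0406, 0.065]
tcp_rot: [-3.14, -0.001, 2.13]
force: [0.3, 0.1, -0.5]
grip_width: 0.162
finger_force: 39.3
```

```bash
python3 - <<'E'
from h import *
Q=np.load("seats.npy");s=status.get_state();print(s["position"],move([*Q[1],.0303]))
W=cam("wrist");im=get_image("wrist");h=cv2.cvtColor(im,cv2.COLOR_RGB2HSV);m=cv2.inRange(h,(100,120,20),(125,255,255))
N,L,st,ce=cv2.connectedComponentsWithStats(m)
print([proj(W,[*q,.014]).round(1).tolist() for q in Q])
for i in range(1,N):
    if st[i,4]>300: print(ce[i].round(),st[i])
cv2.imwrite("pics/pl100.png",im[:,:,::-1])
E
```

```text
[0.53875637 0.04059174 0.06503084] [-0.12  0.06  3.47]
[[323.5, 168.2], [323.4, 270.0], [323.3, 380.5], [323.2, 492.3]]
[324. 168.] [ 289  134   70   70 3808]
[324. 254.] [ 278  229   92   60 2979]
[322. 390.] [ 291  347   63   80 3487]
```

View pics/pl100.png

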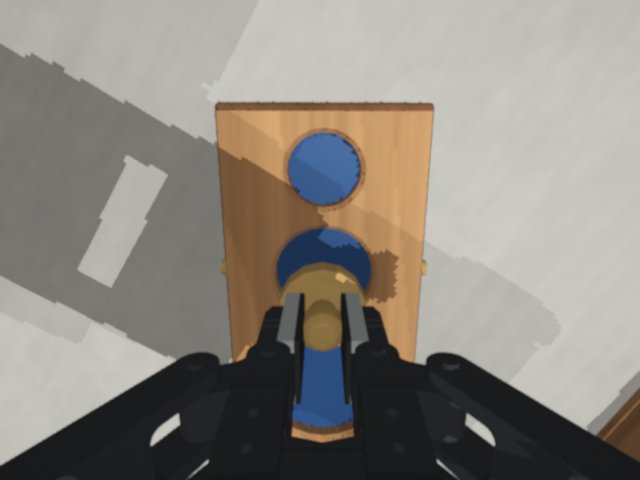

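Picture: the 100 hangs upright over its socket, and seat_50 shows at (324,169), exactly as predicted. Lowering.

Call:
play_rows([
  [-0.05,0.05,0.8,0,0,0],
  [-0.05,0.05,1.7,0,0,0],
  [-0.05,0.05,2.4,0,0,0],
  [-0.05,0.05,2.8,0,0,0],
  [-0.05,0.05,3.05,0,0,0],
  [-0.05,0.05,3.2,0,0,0],
  [-0.05,0.05,3.3,0,0,0],
  [-0.05,0.05,3.35,0,0,0],
])

```text
clock: 17.23
position: [0.54, 0.0402, 0.0323]
tcp_rot: [3.141, 0.0, 2.129]
force: [-0.9, -0.6, -1.2]
grip_width: 0.16
finger_force: 39.3
```

Call:
play_rows([
  [0,0,0.05,0,0,0],
  [0,0,0.1,0,0,0],
  [0,0,0.13,0,0,0],
  [0,0,0.13,0,0,0],
])

```text
clock: 17.73
position: [0.54, 0.0402, 0.031]
tcp_rot: [-3.142, -0.0, 2.129]
force: [0.4, -0.2, -1.1]
grip_width: 0.162
finger_force: 39.3
```

Call:
play_rows([
  [0,0,0.04,0,0,0],
  [0,0,0.08,0,0,0],
  [0,0,0.08,0,0,0],
])

```text
clock: 18.1
position: [0.54, 0.0402, 0.0304]
tcp_rot: [3.141, 0.0, 2.129]
force: [-1.6, -0.8, 5.2]
grip_width: 0.158
finger_force: 39.7
```

Call:
play_rows([
  [0,0,0,0,0,0],
  [0,0,0,0,0,0],
  [0,0,0,0,0,0],
  [0,0,-0.5,0,0,0],
  [0,0,-3,0,0,0],
  [0,0,-8,0,0,0],
  [0,0,-13,0,0,0],
  [0,0,-16,0,0,0],
], hand=4.5)

```text
clock: 19.1
position: [0.5403, 0.0403, 0.1932]
tcp_rot: [3.139, 0.002, 2.129]
force: [-0.4, -0.3, -0.3]
grip_width: 0.525
finger_force: 0.0
```

```bash
python3 - <<'E'
from h import *
Q=np.load("seats.npy")
for i,z,r in((1,.024,.018),(3,.032,.032)):
    p=find(Q[i],z,r);d=(Q[3]-Q[0])/.195;print("placed offs mm along row/across",((p[:2]-Q[i])@d*1000).round(1),((p[:2]-Q[i])@[-d[1],d[0]]*1000).round(1))
print(status.get_state()["position"],"to 200",move([.3654,-.3127,.2]))
E
```

```text
pred px [320.9 213.5] circle [320. 213.] r mm 32.7 ell [320.  212.7] [32.  32.4]
placed offs mm along row/across -0.6 -0.7
pred px [319.4 374.8] circle [319. 373.] r mm 45.9 ell [319.  366.1] [38.9 44. ]
placed offs mm along row/across -8.7 -0.3
[0.54117911 0.04026027 0.19407034] to 200 [-20.62 -33.61  -0.7 ]
```

Call:
play_rows([
  [-1,-1.6,0,0,0,0],
  [-3.3,-5.4,0,0,0,0],
  [-6,-9.8,0,0,0,0],
  [-8.7,-14.2,0,0,0,0],
  [-11.4,-18.6,0,0,0,0],
  [-14.1,-23,0,0,0,0],
  [-16.8,-27.4,0,0,0,0],
  [-19,-31,0,0,0,0],
])

```text
clock: 20.2
position: [0.3754, -0.2868, 0.189]
tcp_rot: [-3.141, -0.002, 2.128]
force: [-0.5, -0.4, -0.2]
grip_width: 0.527
finger_force: 0.0
```

Call:
play_rows([
  [-1.3,-2.1,0,0,0,0],
  [-1.6,-2.6,0,0,0,0],
  [-1.6,-2.6,0,0,0,0],
  [-1.6,-2.6,0,0,0,0],
])

```text
clock: 20.7
position: [0.3644, -0.3118, 0.19]
tcp_rot: [-3.142, -0.0, 2.13]
force: [0.6, 1.1, -0.9]
grip_width: 0.526
finger_force: 0.0
```

```bash
python3 - <<'E'
from h import *
p=find([.3654,-.3127],.010,.025);print(p,move([p[0],p[1],.015]),status.get_state()["tcp_rot"],status.get_state()["joint_positions"].round(2))
E
```

```text
pred px [322.8 212.4] circle [325.1 209.7] r mm 23.6 ell [325.1 209.5] [22.8 23.2]
[ 0.36572245 -0.3096907   0.01      ] [ 0.11  0.22 17.5 ] [ 3.14158433e+00 -2.86710144e-04  2.13032620e+00] [-0.78  0.18  1.77  0.    1.19 -1.34]
```

Call:
play_rows([
  [0.1,0.1,3,0,0,0],
  [0.1,0.2,7,0,0,0],
  [0.1,0.2,11.5,0,0,0],
  [0.1,0.2,14.5,0,0,0],
  [0.1,0.2,16.2,0,0,0],
  [0.1,0.2,17.1,0,0,0],
  [0.1,0.2,17.45,0,0,0],
  [0.1,0.2,17.45,0,0,0],
])

```text
clock: 21.75
position: [0.3656, -0.3107, 0.0161]
tcp_rot: [3.141, 0.001, 2.13]
force: [-0.3, -0.6, 0.7]
grip_width: 0.525
finger_force: 0.0
```

Call:
play_rows([
  [0,0,0,0,0,0],
  [0,0,0,0,0,0],
  [0,0,0,0,0,0],
  [0,0,0,0,0,0],
], hand=0.3, force=40)

```text
clock: 22.25
position: [0.3655, -0.3108, 0.0164]
tcp_rot: [3.141, 0.001, 2.129]
force: [-1.8, 1.3, 5.3]
grip_width: 0.184
finger_force: 38.9
```

Call:
play_rows([
  [0,0,-1,0,0,0],
  [0,0,-3,0,0,0],
  [0,0,-6,0,0,0],
  [0,0,-9,0,0,0],
  [0,0,-10.5,0,0,0],
  [0,0,-10.5,0,0,0],
])

```text
clock: 23.0
position: [0.3655, -0.3108, 0.1213]
tcp_rot: [3.141, 0.002, 2.129]
force: [-0.1, 0.8, -2.3]
grip_width: 0.181
finger_force: 39.3
```

```bash
python3 - <<'E'
from h import *
Q=np.load("seats.npy");print(status.get_state()["position"],move([*Q[2],.12]))
E
```

```text
[ 0.36554184 -0.31078637  0.12131065] [14.01 33.37  0.12]
```

Call:
play_rows([
  [0.7,1.6,0,0,0,0],
  [2.2,5.2,0,0,0,0],
  [4,9.6,0,0,0,0],
  [6,14.3,0,0,0,0],
  [8,19,0,0,0,0],
  [10,23.8,0,0,0,0],
  [12,28.6,0,0,0,0],
  [13.3,31.7,0,0,0,0],
])

```text
clock: 24.0
position: [0.5641, -0.0267, 0.1192]
tcp_rot: [-3.14, -0.002, 2.131]
force: [0.3, 0.5, -2.5]
grip_width: 0.183
finger_force: 39.4
```

Call:
play_rows([
  [0.55,1.4,0,0,0,0],
  [0.65,1.65,1,0,0,0],
  [0.65,1.65,3,0,0,0],
  [0.65,1.65,4.5,0,0,0],
  [0.65,1.65,5,0,0,0],
  [0.65,1.65,5,0,0,0],
])

```text
clock: 24.75
position: [0.5741, -0.0159, 0.0706]
tcp_rot: [-3.141, -0.0, 2.129]
force: [-0.1, -0.1, -0.7]
grip_width: 0.181
finger_force: 39.4
```

```bash
python3 - <<'E'
from h import *
Q=np.load("seats.npy");s=status.get_state();print(s["position"],s["force"],move([*Q[2],.0304]))
W=cam("wrist");im=get_image("wrist");h=cv2.cvtColor(im,cv2.COLOR_RGB2HSV);m=cv2.inRange(h,(100,120,20),(125,255,255))
N,L,st,ce=cv2.connectedComponentsWithStats(m)
print([proj(W,[*q,.014]).round(1).tolist() for q in Q])
for i in range(1,N):
    if st[i,4]>300: print(ce[i].round(),st[i])
cv2.imwrite("pics/pl200.png",im[:,:,::-1])
E
```

```text
[ 0.57413731 -0.01589358  0.07055692] [-0.14441697 -0.11091256 -0.72663734] [0.05 0.05 4.02]
[[323.3, 12.0], [323.3, 133.2], [323.3, 263.1], [323.2, 392.9]]
[323.  22.] [ 286    0   76   52 3251]
[322. 123.] [ 274   81   99  103 2684]
[323. 236.] [ 265  209  117   68 3776]
```

View pics/pl200.png

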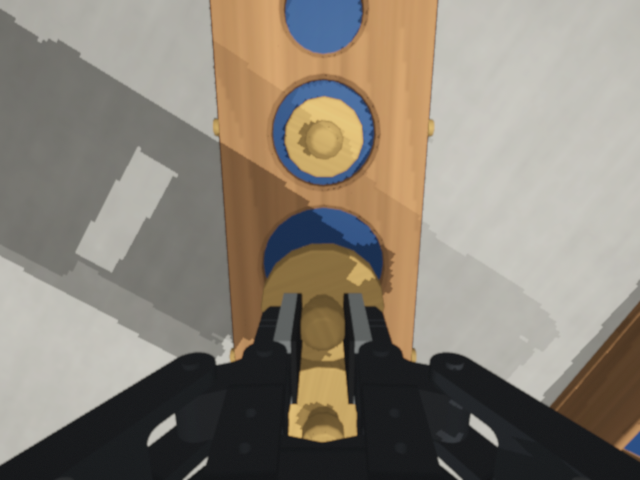

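Picture: the 100 is centred in its socket at (323,135) with felt all round it, and the 200 hangs upright over its own socket. Lowering.

Call:
play_rows([
  [0,0.05,1,0,0,0],
  [0,0.05,2.2,0,0,0],
  [0,0.05,3,0,0,0],
  [0,0.05,3.4,0,0,0],
  [0,0.05,3.6,0,0,0],
  [0,0.05,3.75,0,0,0],
  [0,0.05,3.85,0,0,0],
  [0,0.05,3.9,0,0,0],
])

```text
clock: 25.8
position: [0.5747, -0.0153, 0.0318]
tcp_rot: [3.141, 0.0, 2.129]
force: [-0.1, 0.2, -2.7]
grip_width: 0.183
finger_force: 39.4
```

Call:
play_rows([
  [0,0,0.04,0,0,0],
  [0,0,0.08,0,0,0],
  [0,0,0.11,0,0,0],
  [0,0,0.11,0,0,0],
])

```text
clock: 26.3
position: [0.5747, -0.0153, 0.0305]
tcp_rot: [-3.142, -0.0, 2.129]
force: [-0.8, -1.2, -1.7]
grip_width: 0.18
finger_force: 39.4
```

Call:
play_rows([
  [0,0,0.04,0,0,0],
  [0,0,0.06,0,0,0],
  [0,0,0.06,0,0,0],
])

```text
clock: 26.68
position: [0.5747, -0.0153, 0.0304]
tcp_rot: [3.142, 0.0, 2.129]
force: [-3.9, -0.0, 4.8]
grip_width: 0.182
finger_force: 40.0
```

Call:
play_rows([
  [0,0,0,0,0,0],
  [0,0,0,0,0,0],
  [0,0,0,0,0,0],
  [0,0,-0.5,0,0,0],
  [0,0,-3,0,0,0],
  [0,0,-8,0,0,0],
  [0,0,-13,0,0,0],
  [0,0,-16,0,0,0],
], hand=4)

```text
clock: 27.68
position: [0.5751, -0.0153, 0.1931]
tcp_rot: [3.139, 0.002, 2.129]
force: [0.2, -0.3, -0.5]
grip_width: 0.469
finger_force: 0.0
```

```bash
python3 - <<'E'
from h import *
print(status.get_state()["position"],"to 50",move([.6302,-.3277,.19]))
E
```

```text
[ 0.57511722 -0.01533181  0.19312974] to 50 [-29.41 -11.88   0.34]
```

Call:
play_rows([
  [-1.5,-0.6,0,0,0,0],
  [-5,-2,0,0,0,0],
  [-9.5,-3.8,0,0,0,0],
  [-14,-5.7,0,0,0,0],
  [-18.5,-7.5,0,0,0,0],
  [-23,-9.3,0,0,0,0],
  [-27,-10.9,0,0,0,0],
  [-29.4,-11.9,0,0,0,0],
])

```text
clock: 28.68
position: [0.6288, -0.3303, 0.1881]
tcp_rot: [-3.14, -0.002, 2.128]
force: [0.6, 0.5, -0.2]
grip_width: 0.467
finger_force: 0.0
```

Call:
play_rows([
  [0,0,0,0,0,0],
  [0,0,0,0,0,0],
])

```text
clock: 28.92
position: [0.6293, -0.3272, 0.1891]
tcp_rot: [-3.141, -0.001, 2.129]
force: [0.9, 0.3, 0.1]
grip_width: 0.468
finger_force: 0.0
```

```bash
python3 - <<'E'
from h import *
p=find([.6302,-.3277],.013,.011);print(p,move([p[0],p[1],.0175]),status.get_state()["tcp_rot"])
cv2.imwrite("pics/w50.png",get_image("wrist")[:,:,::-1])
E
```

```text
pred px [323.1 213.2] circle [326.5 212. ] r mm 10.5 ell [326.4 212. ] [ 9.5 10.1]
[ 0.63193186 -0.32548839  0.013     ] [-0.03  0.29 17.2 ] [-3.14133369e+00 -7.80885013e-04  2.12996626e+00]
```

View pics/w50.png

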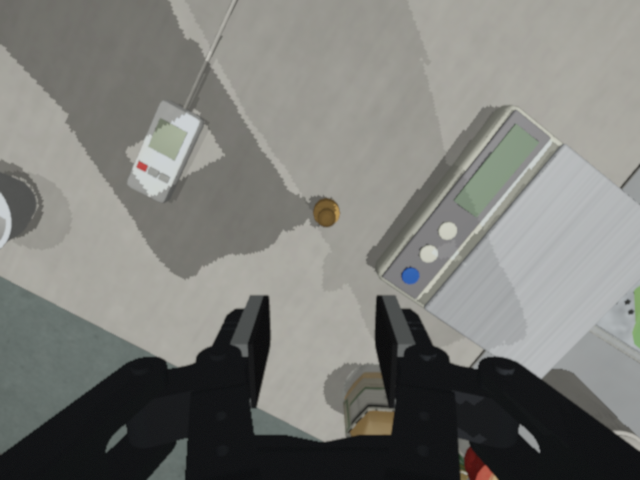

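Picture: the 50 at (326,212), the thermometer at (165,150), the scale's near corner at (368,265) about 50 mm off, the jar at (370,400). Narrow fingers clear all of them.

Call:
play_rows([
  [0,0.15,3,0,0,0],
  [0,0.25,7,0,0,0],
  [0,0.25,11,0,0,0],
  [0,0.25,14,0,0,0],
  [0,0.25,15.8,0,0,0],
  [0,0.25,16.7,0,0,0],
  [0,0.25,17.1,0,0,0],
  [0,0.25,17.1,0,0,0],
], hand=3.5)

```text
clock: 30.02
position: [0.632, -0.3265, 0.0197]
tcp_rot: [3.141, 0.001, 2.129]
force: [0.1, -0.1, -0.3]
grip_width: 0.412
finger_force: 0.0
```

Call:
play_rows([
  [0,0,0,0,0,0],
  [0,0,0,0,0,0],
  [0,0,0,0,0,0],
  [0,0,0,0,0,0],
], hand=0.2, force=30)

```text
clock: 30.52
position: [0.6321, -0.3265, 0.0198]
tcp_rot: [3.141, 0.001, 2.129]
force: [1.3, 0.5, 6.6]
grip_width: 0.14
finger_force: 29.5
```

Call:
play_rows([
  [0,0,-1,0,0,0],
  [0,0,-3,0,0,0],
  [0,0,-6,0,0,0],
  [0,0,-9,0,0,0],
  [0,0,-12,0,0,0],
  [0,0,-13,0,0,0],
  [0,0,-13,0,0,0],
])

```text
clock: 31.4
position: [0.6317, -0.3264, 0.1495]
tcp_rot: [3.141, 0.001, 2.129]
force: [0.8, 1.4, -1.0]
grip_width: 0.141
finger_force: 29.4
```

```bash
python3 - <<'E'
from h import *
Q=np.load("seats.npy");print(status.get_state()["position"],move([*Q[0],.14]))
E
```

```text
[ 0.63170296 -0.32642215  0.14949872] [41.04 11.61  0.92]
```

Call:
play_rows([
  [1.5,0.4,0,0,0,0],
  [5.5,1.6,0,0,0,0],
  [10.5,3,0,0,0,0],
  [16,4.5,0,0,0,0],
  [21.5,6.1,0,0,0,0],
  [27,7.6,0,0,0,0],
  [32.5,9.2,0,0,0,0],
  [37,10.5,0,0,0,0],
])

```text
clock: 32.4
position: [0.5232, 0.0449, 0.1478]
tcp_rot: [-3.14, -0.001, 2.13]
force: [0.3, -0.9, -1.1]
grip_width: 0.141
finger_force: 29.4
```

Call:
play_rows([
  [2.8,0.8,0,0,0,0],
  [3.9,1.1,0.5,0,0,0],
  [3.95,1.1,2.5,0,0,0],
  [3.95,1.1,5,0,0,0],
  [3.95,1.1,7,0,0,0],
  [3.95,1.1,8,0,0,0],
  [3.95,1.1,8,0,0,0],
])

```text
clock: 33.28
position: [0.5128, 0.082, 0.0683]
tcp_rot: [-3.14, -0.001, 2.129]
force: [0.3, -0.6, -0.8]
grip_width: 0.14
finger_force: 29.4
```

```bash
python3 - <<'E'
from h import *
Q=np.load("seats.npy");s=status.get_state();print(s["position"],s["force"],move([*Q[0],.0338]))
W=cam("wrist");im=get_image("wrist");cv2.imwrite("pics/pl50.png",im[:,:,::-1])
print([proj(W,[*q,.014]).round(1).tolist() for q in Q])
h=cv2.cvtColor(im,cv2.COLOR_RGB2HSV);m=cv2.inRange(h,(100,120,20),(125,255,255))
N,L,st,ce=cv2.connectedComponentsWithStats(m)
for i in range(1,N):
    if st[i,4]>200: print(ce[i].round(),st[i])
E
```

```text
[0.51278359 0.08200055 0.06826993] [ 0.28214259 -0.64709876 -0.75291314] [0.1  0.06 3.45]
[[323.5, 263.8], [323.5, 351.5], [323.4, 447.8], [323.4, 546.6]]
[324. 259.] [ 292  237   64   47 2057]
```

Call:
play_rows([
  [0,0.05,1,0,0,0],
  [0,0.05,1.9,0,0,0],
  [0,0.05,2.5,0,0,0],
  [0,0.05,2.85,0,0,0],
  [0,0.05,3.05,0,0,0],
  [0,0.05,3.2,0,0,0],
  [0,0.05,3.3,0,0,0],
  [0,0.05,3.35,0,0,0],
])

```text
clock: 34.33
position: [0.5135, 0.0826, 0.0355]
tcp_rot: [3.141, 0.0, 2.129]
force: [0.2, 0.4, -0.9]
grip_width: 0.142
finger_force: 29.4
```

Call:
play_rows([
  [0,0,0.03,0,0,0],
  [0,0,0.06,0,0,0],
  [0,0,0.08,0,0,0],
  [0,0,0.08,0,0,0],
])

```text
clock: 34.83
position: [0.5135, 0.0826, 0.0347]
tcp_rot: [-3.142, -0.0, 2.129]
force: [0.3, 0.8, 0.4]
grip_width: 0.141
finger_force: 29.4
```

Call:
play_rows([
  [0,0,0.04,0,0,0],
  [0,0,0.08,0,0,0],
  [0,0,0.1,0,0,0],
  [0,0,0.1,0,0,0],
])

```text
clock: 35.33
position: [0.5136, 0.0827, 0.0338]
tcp_rot: [3.141, 0.0, 2.129]
force: [0.0, 0.3, 1.9]
grip_width: 0.138
finger_force: 29.6
```

Call:
play_rows([
  [0,0,0.02,0,0,0],
  [0,0,0.02,0,0,0],
])

```text
clock: 35.58
position: [0.5136, 0.0827, 0.0337]
tcp_rot: [3.141, 0.0, 2.129]
force: [0.1, 0.5, 4.8]
grip_width: 0.137
finger_force: 29.8
```

Call:
play_rows([
  [0,0,0,0,0,0],
  [0,0,0,0,0,0],
  [0,0,0,0,0,0],
  [0,0,-0.5,0,0,0],
  [0,0,-3,0,0,0],
  [0,0,-8,0,0,0],
  [0,0,-13,0,0,0],
  [-4,0,-17,0,0,0],
], hand=4.5)

```text
clock: 36.58
position: [0.5345, 0.0497, 0.2062]
tcp_rot: [3.14, 0.001, 2.132]
force: [0.1, -0.9, -0.3]
grip_width: 0.527
finger_force: 0.0
```

Call:
play_rows([
  [-3,0,-2,0,0,0],
  [-6,0,-3,0,0,0],
  [-6,0,-3,0,0,0],
  [-6,0,-3,0,0,0],
])

```text
clock: 37.08
position: [0.566, -0.0018, 0.2332]
tcp_rot: [-3.141, -0.001, 2.129]
force: [0.2, -0.1, -0.1]
grip_width: 0.53
finger_force: 0.0
```

```bash
python3 - <<'E'
from h import *
a=get_image("wrist")[:300,160:480];b=cv2.resize(get_image("side")[195:290,240:340],(316,300),interpolation=cv2.INTER_CUBIC)
cv2.imwrite("pics/final.png",np.hstack([a,b])[:,:,::-1])
S,D=cam("scene"),cam("side");cv2.imwrite("pics/sidef.png",get_image("side")[:,:,::-1])
E
```

```text
(no output)
```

View pics/final.png

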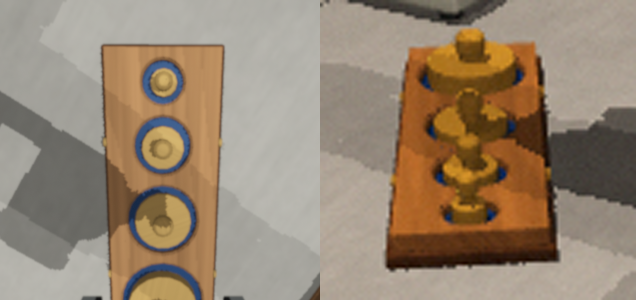

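The picture shows all four weights upright in their sockets, in order of size, with felt visible round each; they stand at crop (163,82), (162,149), (162,220) and (163,290). The arm is clear, so I hand in.

```bash
python3 -c "
from plant import workorder;print(workorder.job_done())"
```

```text
the job is handed in; nothing more can be done
None
```

All four brass weights are in their own sockets in order of size, upright and set down gently; I never touched the timer or the thermometer, and I handed the job in at about 37 s.

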